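# Fold away the rabbit feeding guard

## Robot

A 7-joint arm with a two-finger parallel gripper is mounted at the origin on the work surface. World frame = base frame: x ahead of the robot, y to its left, z up, the work surface at z = 0. Lengths are in m, angles in rad, forces in N, time in s.
With the tool pointing down it reaches from about 0.4 to 0.75 m from the base axis. Payload 19.5 kg.
Tool frame: the origin (TCP) lies at the very end of the fingers, on their centre line; the grasp point (between the pads) lies 19 mm behind it (r.pinch_z is the distance from the TCP to the grasp point, in m); y points along the fingers, z is the direction in which the jaws open and shut, and the axes are right-handed (so a half turn about y gives the same grasp; the last joint's range is limited). The gripper opens to 85 mm and grips with 20 to 120 N. Pads are 22 mm wide; open, the fingers measure 114 mm over their backs; the gripper's body (76 mm by 85 mm) begins 54 mm behind the grasp point. The pads swing forward as they close: fully open they stand 13 mm farther back than shut.
Start: joints at [-1.25, 0.707, -0.028, 1.485, 0.022, 0.951, -0.075], TCP at [0.204, 0.538, 0.231] pointing down, gripper open.
Joint ranges: [-2.71, 2.71], [-0.32, 2.16], [-1.57, 1.52], [0, 2.45], [-1.46, 4.6], [0, 2.02], [-2.83, 2.83]. Speed limits (rad/s): [1.89, 1.89, 2.57, 2.57, 3.01, 3.01, 3.01].

## Interface

Orientations are given as a unit quaternion [x, y, z, w].
In Python, from bench import r gives the robot as it stands. The module is installed in compiled form; this text tells all that it offers.
- The arm moves only by the tool carry_out, never from a script. Its arguments are lists of equal length, an entry for each row: "jaw": the opening, from 0 (shut) to 1 (fully open); "slide": the shift along the tool's x, y, z scaled (see below), a list of three; "roll": the turn about the tool's y scaled (see below). In form: {"jaw": [jaw, ...], "slide": [[dx, dy, dz], ...], "roll": [roll, ...]}. A call has 1 to 8 rows; each row shifts and turns the commanded pose from where the row before left it, along the tool's axes as they then stand; what a row does not reach is not made up. The controller multiplies each number of a shift by 100 cm and each number of a turn by 360 degrees. A row lasts 1/12 s, in which the tool goes at most 41.7 mm and 7.16 degrees, less where a joint would pass 70% of its speed; a pose out of reach is approached as far as the arm can. A call with a number of a shift or a turn outside -1 to 1 is refused whole. A call with a gripper value outside its range is refused whole. The fingers move at their own pace and stop on an object; the grip force is fixed at half the most. Time passes only in rows, so rows that do not move let the fingers close. It gives the time, the measured TCP pose, the force and the opening at its end, in the units of the state.
- r.state(): the state, without advancing time (a new reading comes with each control period).
- r.capture(name): name is "scene" or "top"; returns a dict with "img" (384x512x3 uint8, blue, green, red), "depth" (384x512 float32, m along the optical axis (not along the pixel's ray), 0 where there is no reading), "camera_matrix" (3x3 intrinsics, pixels), "R" (3x3) and "t" (3): a world point X has camera coordinates R X + t. Camera axes: x right, y down, z forward; pixel columns grow to the right and rows downward; lengths in m; the calibration is good to about 2 mm. A picture is of the moment at which its call begins.
- r.hand_in(): hands the job in, once; it reports no verdict.
The state is a dict: "clock": time; "q": joint angles; "qd": joint speeds; "effort": joint torques, N m; "eef_pos": TCP position; "tcp_rot": TCP orientation; "force": force on the tool from outside, world axes, zero at the start; "torque": the same for the moment, N m; "opening": opening from 0.0 (shut) to 1.0 (fully open).
Only numpy, scipy, OpenCV 4.12 (cv2) and the standard library are available. Lean on these libraries where they do the work, as an engineer would, in place of code of your own. Each camera call takes 0.05 s, during which the arm holds its last target. There are 200 camera calls.

## Task

Fold the three-leaf scatter guard flat for storage: first turn the yellow end leaf fully in against the blue middle leaf, then, with yellow still tucked in, swing the pair fully in against the fixed white leaf. Last, turn the red latch as far round as it goes so that its peg holds the folded leaves, and leave the bowl, jar, chew block and comb where they are.

Things in the scene. Friction and masses are not known exactly. Their poses are not given: they have to be found in the camera images.
- guard: Fixed wooden foot (6 mm high, x -28..48, y -175..10 mm) with the white leaf (x -5..5, y -122..-6 mm) and round latch post (radius 11 mm, at x 0, y -155). Origin on the table beside the first hinge. Its x points to the side on which leaves fold (roughly away from the robot), y along the leaves, z up. All leaves stand upright from 6 to 82 mm above the table.
- first_hinge (a point): Vertical hinge axis between white and blue leaf, at guard x = 12 mm, y = 0, 44 mm above the table.
- second_hinge (a point): Vertical hinge axis between blue and yellow leaf, 44 mm above the table; it moves with the blue leaf.
- middle_centre (a point): Centre of the blue middle leaf (116 x 10 x 76 mm). Axes turn with it: y from first to second hinge, x normal to the leaf, to the side it folds to. Measured from the first hinge along these axes the leaf covers x -17..-7, y 6..122 mm, and the second hinge is at x -6, y 128 mm. To fold it, push its -x face.
- end_centre (a point): Centre of the yellow end leaf (106 x 10 x 76 mm). Axes turn with it: y from second hinge to free end, x normal to the leaf, to the side it folds to. Measured from the second hinge along these axes the leaf covers x -11..-1, y 6..112 mm. To fold it, push its -x face.
- middle_leaf (a joint): Angle of the blue leaf against the white one, rad: 0 = in line, pi = folded flat on the white leaf with room for the yellow leaf between. Grows clockwise seen from above. Stiff hinge (about 0.25 N m), stays where it is left.
- end_leaf (a joint): Angle of the yellow leaf against the blue one, rad: 0 = in line, pi = folded flat on the blue leaf. Grows clockwise seen from above. Lighter hinge (about 0.05 N m), stays where it is left.
- latch_pivot (a point): Vertical turning axis of the red latch on top of its post, 90 mm above the table, at guard x = 0, y = -155 mm.
- latch_knob (a point): Middle (107 mm above the table) of the red upright knob on the latch arm, 55 mm from the latch pivot: a cylinder of radius 7 mm, 95 to 120 mm above the table. The flat arm lies 88 to 95 mm above the table; under the knob a peg of radius 4 mm reaches down to 62 mm.
- latch (a joint): Angle of the latch, rad: at 0 the arm points along guard -y, away from the leaves; grows anticlockwise seen from above (through guard +x) to its stop at 2.45, where the peg stands just in front of the folded blue leaf. Light friction (about 0.025 N m), stays where it is left.
- bowl_mid (a point): White ceramic bowl, 110 mm across, 50 mm high; point at half its height. Bystander.
- jar_mid (a point): Clear pellet jar with a green cap, 86 mm across, 150 mm high; point at half its height. Bystander.
- chew_mid (a point): Wooden chew block 90 x 45 x 40 mm; point at its centre. Bystander.
- comb_mid (a point): Steel grooming comb lying flat, 43 x 150 x 6 mm; point at about its centre. Bystander.

How it is judged:
On the way, in this order (a step that is already met when the one before it is completed fails the run):
1. the yellow leaf is folded against the blue one while the blue leaf still stands out (value of joint end_leaf above 3 rad and value of joint middle_leaf below 1.2 rad), for 0.1 s.
2. the pair is folded against the white leaf, the latch not yet turned (value of joint each of end_leaf, middle_leaf above 3 rad and value of joint latch below 1.4 rad), for 0.1 s.
3. the latch is turned over the folded leaves (value of joint latch above 2.3 rad), for 0.1 s.
At the end, for the whole second after the job is handed in: Yellow and blue leaves each folded to within 0.14 rad of flat (joints above 3.0 of 3.14), the latch turned to within 0.15 rad of its stop (above 2.3), all at rest and released (value of joint each of end_leaf, middle_leaf above 3 rad and value of joint latch above 2.3 rad and velocity of joint middle_leaf between -0.05 and 0.05 rad/s and velocity of joint end_leaf between -0.05 and 0.05 rad/s and velocity of joint latch between -0.05 and 0.05 rad/s); the robot touches nothing.
It fails at once if the bowl is moved more than 25 mm (distance of bowl_mid from where it was at the start of the episode above 0.025 m).
It fails at once if the jar is moved more than 25 mm (distance of jar_mid from where it was at the start of the episode above 0.025 m).
It fails at once if the chew block is moved more than 25 mm (distance of chew_mid from where it was at the start of the episode above 0.025 m).
It fails at once if the comb is moved more than 25 mm (distance of comb_mid from where it was at the start of the episode above 0.025 m).
It fails at once if the blue leaf is folded in while the yellow leaf is not tucked against it (value of joint middle_leaf above 1.6 rad and value of joint end_leaf below 2.7 rad).
It also fails if it takes over 72 s, if anything falls off the work surface, if the arm or the gripper's body presses on something with over 40 N, if the wrist force passes 120 N, or if a joint passes its speed limit or range.

## Working session

There is one attempt and no reset: what is moved stays moved. The work goes in short steps, Python scripts to look and compute and a tool call to move; the robot and the scene stay as the last step left them, time stands still between calls to the robot, and variables do not carry over. Pictures are saved under pics/ and viewed, about 8 in all and at most 12, crops included, and the job is handed in when it is done.

Besides the shell and the picture viewer there is one more tool, called after "Call:" in YAML: its name, and indented under it one key for each argument. carry_out: Moves the arm, as the interface text tells. Its arguments: {"type":"object","properties":{"jaw":{"type":"array","items":{"type":"number"}},"slide":{"type":"array","items":{"type":"array","items":{"type":"number"}}},"roll":{"type":"array","items":{"type":"number"}}},"required":["jaw","slide","roll"]}

```bash
mkdir -p pics
cat > h.py <<'E'
import numpy as np, cv2
from bench import r
def pts(c):
    d=c["depth"]; K=c["camera_matrix"]; v,u=np.indices(d.shape)
    P=np.stack([(u-K[0,2])/K[0,0]*d,(v-K[1,2])/K[1,1]*d,d],-1)
    return (P-c["t"])@c["R"]   # R^T (p-t)
E
python3 - <<'E'
from h import *
for n in("scene","top"):
    c=r.capture(n); cv2.imwrite(f"pics/{n}0.png",c["img"]); np.savez(f"{n}0.npz",**c)
    print(n,c["R"],c["t"],c["camera_matrix"])
s=r.state(); print(s)
from scipy.spatial.transform import Rotation as R
print(R.from_quat(s["tcp_rot"]).as_matrix(), r.pinch_z)
E
```

```text
scene [[ 0.69908829  0.71497344  0.00940934]
 [ 0.40711889 -0.38718667 -0.82724887]
 [-0.5878178   0.58215072 -0.56175686]] [-0.41242833 -0.19101243  1.57076651] [[367.77847994   0.         251.68461057]
 [  0.         367.77847994 190.81080349]
 [  0.           0.           1.        ]]
top [[ 0.01845633 -0.99979938 -0.00778262]
 [-0.99160432 -0.01730754 -0.12814572]
 [ 0.12798532  0.01008238 -0.99172481]] [-0.00874613  0.59391906  1.37532815] [[403.53644892   0.         258.99299274]
 [  0.         403.53644892 187.1067905 ]
 [  0.           0.           1.        ]]
{'clock': 0.1, 'q': array([-1.24969237,  0.70701504, -0.02758423,  1.48492255,  0.02198791,
        0.95088496, -0.07549743]), 'qd': array([ 6.27224509e-04, -2.19229535e-03,  2.40997889e-05, -2.50771981e-03,
        1.27993727e-03, -2.32678702e-04, -6.91780108e-04]), 'effort': array([ 1.03172257e-03, -8.84308863e+01,  1.23566274e+00, -2.36460721e+01,
        1.68838544e-02,  5.07515942e-03,  4.07086418e-05]), 'eef_pos': array([0.20399943, 0.53736305, 0.23089627]), 'tcp_rot': array([ 0.69582712, -0.12762486,  0.12753289, -0.69517759]), 'force': array([-0.28155536,  0.54362116, -0.19625077]), 'torque': array([ 0.03128775, -0.01767622, -0.03778148]), 'opening': 1.0026652067559922}
[[ 9.34894511e-01 -2.93663268e-04  3.54925579e-01]
 [-3.54925699e-01 -8.80031882e-04  9.34894098e-01]
 [ 3.78017701e-05 -9.99999570e-01 -9.26965617e-04]] 0.0187
```

View pics/scene0.png

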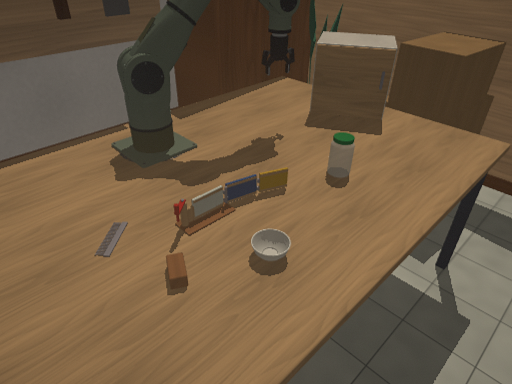

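View pics/top0.png

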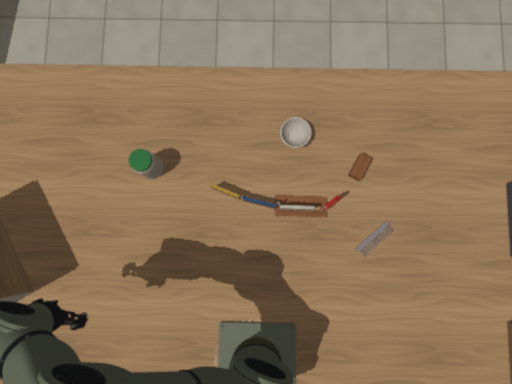

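The top view shows the guard at rows ~185-215 and columns ~210-350: latch red at (337,200), white leaf at (300,207), blue at (260,201) and yellow at (226,190). Jar is at (145,162), bowl at (296,132), chew block at (360,166), comb at (375,238). World +x is up and +y is left.

```bash
cat >> h.py <<'E'
def masks(c):
    P=pts(c); hsv=cv2.cvtColor(c["img"],cv2.COLOR_BGR2HSV).astype(int); H,S,V=hsv[...,0],hsv[...,1],hsv[...,2]
    z=P[...,2]; roi=(c["depth"]>0)&(P[...,0]>.3)&(P[...,0]<.75)&(abs(P[...,1])<.4)
    return P,dict(yellow=roi&(H>20)&(H<32)&(S>150)&(z>.03)&(z<.1),blue=roi&(H>100)&(H<130)&(S>80)&(z>.02)&(z<.1),
      white=roi&(S<70)&(V>120)&(z>.03)&(z<.1)&(P[...,0]<.6),red=roi&((H<7)|(H>173))&(S>150)&(z>.05)&(z<.14))
def line(p):
    m=p.mean(0); e=np.linalg.svd(p-m,full_matrices=False)[2][0]; e=e*np.sign(e[1]); t=(p-m)@e
    return m,e,np.percentile(t,[1,99]),np.abs((p-m)@[-e[1],e[0]]).max()
E
python3 - <<'E'
from h import *
np.set_printoptions(precision=4,suppress=True)
for n in("top","scene"):
    c=np.load(n+"0.npz"); P,M=masks(c)
    for k,m in M.items():
        p=P[m]; 
        if len(p)<3: print(n,k,len(p)); continue
        if n=="top" : p=p[p[:,2]>p[:,2].max()-.02]
        mm,e,t,w=line(p[:,:2]); print(n,k,len(p),"z",np.percentile(p[:,2],[2,98]),"c",mm,"dir",e,np.arctan2(e[0],e[1]),"ends",mm+t[0]*e,mm+t[1]*e,"w",w)
# crop
c=np.load("top0.npz");cv2.imwrite("pics/crop.png",cv2.resize(c["img"][160:230,200:360],None,fx=5,fy=5,interpolation=cv2.INTER_CUBIC))
P=pts(c)
for uv in [(296,132),(360,166),(375,238),(145,162)]: print(uv,P[uv[1],uv[0]])
E
```

```text
top yellow 12 z [0.0796 0.0879] c [0.5797 0.1319] dir [0.3858 0.9226] 0.3961174266184714 ends [0.5642 0.0949] [0.594 0.166] w 0.0030275822330210274
top blue 85 z [0.0766 0.0882] c [0.539  0.0023] dir [0.2253 0.9743] 0.22722161621723624 ends [ 0.5268 -0.0504] [0.5511 0.0547] w 0.004770267948435159
top white 100 z [0.0794 0.0889] c [ 0.5227 -0.1285] dir [0.018  0.9998] 0.01795297140254289 ends [ 0.5211 -0.2162] [ 0.5237 -0.0705] w 0.00567255175080335
top red 18 z [0.113  0.1263] c [ 0.555  -0.2592] dir [-0.6292  0.7772] -0.680582301639514 ends [ 0.5597 -0.265 ] [ 0.5511 -0.2543] w 0.006216889007749244
scene yellow 36 z [0.0344 0.0851] c [0.5799 0.1161] dir [0.3757 0.9267] 0.38520123930440264 ends [0.5611 0.0696] [0.5977 0.1599] w 0.004325528745623771
scene blue 26 z [0.081 0.085] c [ 0.5416 -0.0017] dir [0.2276 0.9738] 0.2296152604554318 ends [ 0.5292 -0.0546] [0.5532 0.0479] w 0.003892001169755437
scene white 75 z [0.0738 0.0926] c [ 0.5256 -0.1299] dir [0.0835 0.9965] 0.08360221955360345 ends [ 0.5181 -0.2201] [0.5414 0.0589] w 0.018001461944594316
scene red 102 z [0.0703 0.1217] c [ 0.5505 -0.2528] dir [-0.6142  0.7892] -0.6613248726671529 ends [ 0.5637 -0.2698] [ 0.5224 -0.2167] w 0.009008616631165721
(296, 132) [ 0.8029 -0.1289  0.0062]
(360, 166) [ 0.6745 -0.3514  0.0414]
(375, 238) [ 0.4248 -0.4096  0.0044]
(145, 162) [0.655  0.3727 0.1526]
```

View pics/crop.png

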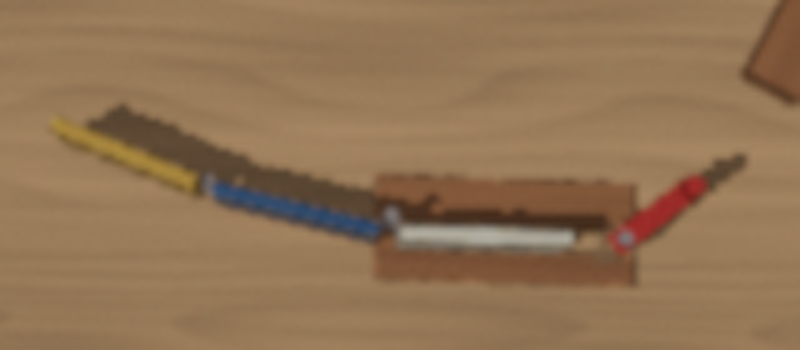

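Call:
carry_out:
  jaw: [0, 0, 0, 0]
  slide:
    - [0, 0, 0]
    - [0, 0, 0]
    - [0, 0, 0]
    - [0, 0, 0]
  roll: [-0.0193, -0.0193, -0.0192, 0]

```text
clock: 0.43
eef_pos: [0.2042, 0.5374, 0.231]
tcp_rot: [0.707, 0.002, -0.002, -0.707]
force: [-0.2, -0.2, 0.3]
opening: 0.451
```

Call:
carry_out:
  jaw: [0, 0, 0, 0, 0, 0, 0, 0]
  slide:
    - [0.02, 0, -0.022]
    - [0.022, 0, -0.024]
    - [0.022, 0, -0.024]
    - [0.022, 0, -0.024]
    - [0.022, 0, -0.024]
    - [0.022, 0, -0.024]
    - [0.022, 0, -0.024]
    - [0.022, 0, -0.024]
  roll: [0, 0, 0, 0, 0, 0, 0, 0]

```text
clock: 1.1
eef_pos: [0.379, 0.3462, 0.2313]
tcp_rot: [0.707, -0.002, 0.002, -0.707]
force: [-0.1, 1.2, 1.0]
opening: -0.002
```

Call:
carry_out:
  jaw: [0, 0, 0, 0, 0, 0, 0, 0]
  slide:
    - [0.022, 0, -0.024]
    - [0.022, 0, -0.024]
    - [0.022, 0, -0.024]
    - [0.022, 0, -0.024]
    - [0.022, 0, -0.024]
    - [0.022, 0, -0.024]
    - [0.02, 0, -0.023]
    - [0, 0, 0]
  roll: [0, 0, 0, 0, 0, 0, 0, 0]

```text
clock: 1.77
eef_pos: [0.5333, 0.1751, 0.2307]
tcp_rot: [0.708, -0.004, 0.004, -0.706]
force: [-0.2, -1.4, -0.3]
opening: 0.002
```

Call:
carry_out:
  jaw: [0, 0, 0, 0, 0, 0, 0, 0]
  slide:
    - [0, 0.03, 0]
    - [0, 0.035, 0]
    - [0, 0.035, 0]
    - [0, 0.035, 0]
    - [0, 0.03, 0]
    - [0, 0.02, 0]
    - [0, 0.006, 0]
    - [0, 0, 0]
  roll: [0, 0, 0, 0, 0, 0, 0, 0]

```text
clock: 2.43
eef_pos: [0.5296, 0.1805, 0.0393]
tcp_rot: [0.708, -0.001, 0.0, -0.707]
force: [-0.2, 0.5, 0.9]
opening: 0.001
```

Run:
```python
from h import *
c=r.capture("scene"); cv2.imwrite("pics/s1.png",cv2.resize(c["img"][120:260,150:350],None,fx=4,fy=4,interpolation=cv2.INTER_CUBIC))
s=r.state();print(s["eef_pos"],s["clock"],s["q"])
```

```text
[0.53022602 0.18068693 0.0406173 ] 2.4833 [-0.31443869  0.96742209 -0.1385078   1.70532253  0.24646266  0.48623895
  0.95682828]
```

View pics/s1.png

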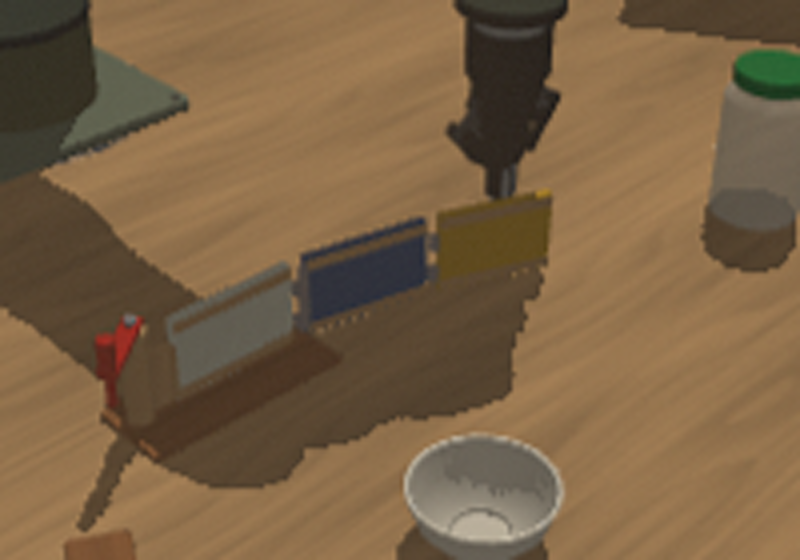

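The fingertips are standing on the robot side of the yellow leaf at crop (500,185), clear of everything. I'll sweep it round its hinge.

Call:
carry_out:
  jaw: [0, 0, 0, 0, 0, 0, 0, 0]
  slide:
    - [0.018, 0, -0.015]
    - [0.019, 0, -0.015]
    - [0.018, 0, -0.005]
    - [0.017, 0, -0.005]
    - [0.014, 0, -0.011]
    - [0.013, 0, -0.012]
    - [0.009, 0, -0.015]
    - [0.007, 0, -0.016]
  roll: [0, 0, 0, 0, 0, 0, 0, 0]

```text
clock: 3.15
eef_pos: [0.6465, 0.0864, 0.0424]
tcp_rot: [-0.707, -0.0, -0.001, 0.707]
force: [-1.0, 1.2, 1.0]
opening: -0.001
```

```bash
cat > look.py <<'E'
from h import *
np.set_printoptions(precision=4,suppress=True)
c=r.capture("top"); P,M=masks(c); s=r.state()
print("clock",s["clock"],"tcp",s["eef_pos"],"F",s["force"])
for k in("yellow","blue","red"):
    p=P[M[k]]
    if len(p)<4: print(k,len(p)); continue
    p=p[p[:,2]>p[:,2].max()-.02]; m,e,t,w=line(p[:,:2]); print(k,len(p),"ang",np.arctan2(e[0],e[1]),m+t[0]*e,m+t[1]*e,"w",w)
E
python3 look.py
```

```text
clock 3.2 tcp [0.6476 0.0818 0.0423] F [ 1.4859 -5.4331  0.9984]
yellow 0
blue 5 ang 0.6020095492278681 [ 0.5266 -0.0523] [ 0.5308 -0.0462] w 0.002538004536081175
red 19 ang -0.7964414744932384 [ 0.5602 -0.2643] [ 0.5501 -0.2544] w 0.006485899509545763
```

Call:
carry_out:
  jaw: [0, 0, 0, 0, 0, 0, 0, 0]
  slide:
    - [0.002, 0, -0.018]
    - [0, 0, -0.018]
    - [-0.004, 0, -0.017]
    - [-0.007, 0, -0.016]
    - [-0.011, 0, -0.014]
    - [-0.013, 0, -0.012]
    - [-0.012, 0, -0.008]
    - [-0.012, 0, -0.005]
  roll: [0, 0, 0, 0, 0, 0, 0, 0]

```text
clock: 3.87
eef_pos: [0.5884, -0.0226, 0.0422]
tcp_rot: [0.707, 0.0, 0.002, -0.707]
force: [1.6, -0.2, -0.4]
opening: 0.002
```

```bash
python3 look.py
python3 - <<'E'
from h import *
c=r.capture("scene"); cv2.imwrite("pics/s2.png",cv2.resize(c["img"][120:260,150:350],None,fx=4,fy=4,interpolation=cv2.INTER_CUBIC))
E
```

```text
clock 3.9167 tcp [ 0.5865 -0.0234  0.0422] F [-0.1878 -1.6707  0.2638]
yellow 0
blue 19 ang 0.21757122674317886 [0.5463 0.0322] [0.5514 0.0551] w 0.004450710199949051
red 18 ang -0.9514471143160722 [ 0.5617 -0.2631] [ 0.5504 -0.2551] w 0.005722909867177913
```

View pics/s2.png

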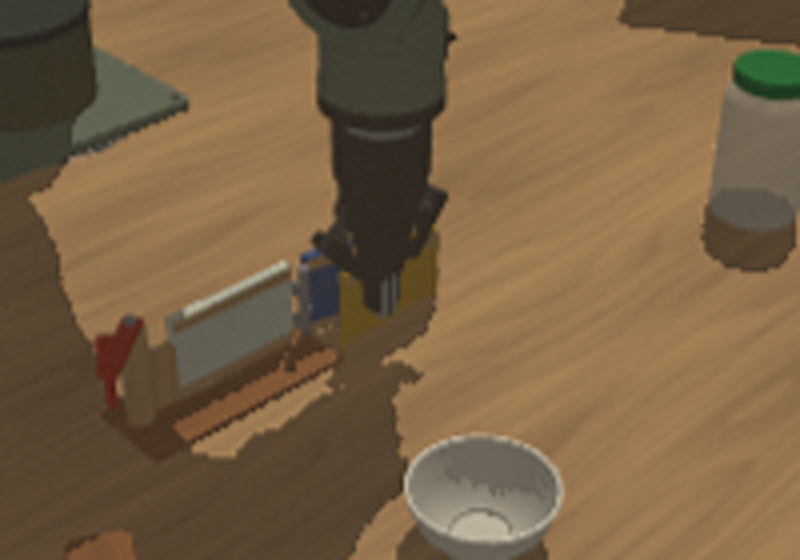

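Call:
carry_out:
  jaw: [0, 0, 0, 0, 0, 0]
  slide:
    - [-0.006, 0, -0.001]
    - [-0.006, 0, -0.001]
    - [-0.006, 0, -0.001]
    - [-0.005, 0, -0.001]
    - [-0.002, 0, 0]
    - [0, 0, 0]
  roll: [0, 0, 0, 0, 0, 0]

```text
clock: 4.47
eef_pos: [0.5633, -0.0254, 0.0405]
tcp_rot: [0.707, 0.0, 0.0, -0.707]
force: [2.3, 0.3, 0.8]
opening: 0.005
```

```bash
python3 look.py
```

```text
clock 4.5167 tcp [ 0.5633 -0.0254  0.0404] F [ 0.5274 -0.5967  1.8826]
yellow 4 ang 0.08643013753427137 [0.5541 0.0415] [0.555  0.0513] w 0.0026154604627894357
blue 20 ang 0.14167287920997113 [0.5385 0.0307] [0.5419 0.0548] w 0.00415404920003104
red 18 ang -0.9042956834272483 [ 0.5618 -0.2637] [ 0.551  -0.2552] w 0.00585332305861649
```

Call:
carry_out:
  jaw: [0, 0, 0, 0, 0, 0, 0, 0]
  slide:
    - [0.015, 0, 0]
    - [0.02, 0, 0]
    - [0, -0.03, 0]
    - [0, -0.035, 0]
    - [0, -0.03, 0.02]
    - [-0.02, 0, 0.03]
    - [-0.03, 0, 0.03]
    - [-0.035, 0, 0.02]
  roll: [0, 0, 0, 0, 0, 0, 0, 0]

```text
clock: 5.18
eef_pos: [0.5127, 0.0766, 0.1354]
tcp_rot: [-0.707, -0.001, 0.0, 0.708]
force: [1.2, 2.3, 0.3]
opening: 0.001
```

Call:
carry_out:
  jaw: [0, 0, 0, 0, 0, 0]
  slide:
    - [-0.035, 0, 0.02]
    - [-0.03, 0, 0.02]
    - [-0.02, 0, 0.02]
    - [-0.02, 0, 0.02]
    - [0, 0, 0]
    - [0, 0, 0]
  roll: [0, 0, 0, 0, 0, 0]

```text
clock: 5.68
eef_pos: [0.408, 0.1551, 0.1353]
tcp_rot: [0.707, 0.001, -0.001, -0.707]
force: [1.5, -0.3, -0.1]
opening: -0.001
```

```bash
python3 look.py
python3 - <<'E'
from h import *
c=r.capture("top"); cv2.imwrite("pics/t2.png",cv2.resize(c["img"][160:230,200:360],None,fx=5,fy=5,interpolation=cv2.INTER_CUBIC))
E
```

```text
clock 5.7333 tcp [0.4087 0.1542 0.1353] F [ 0.1056 -0.7847 -0.1321]
yellow 7 ang 0.1650647170184409 [0.5505 0.0245] [0.5544 0.0478] w 0.0010026561700431122
blue 76 ang 0.15482586215112057 [ 0.5258 -0.05  ] [0.5421 0.0541] w 0.004286866505418101
red 19 ang -0.794252295162659 [ 0.5601 -0.2637] [ 0.5512 -0.255 ] w 0.006722256039681724
```

View pics/t2.png

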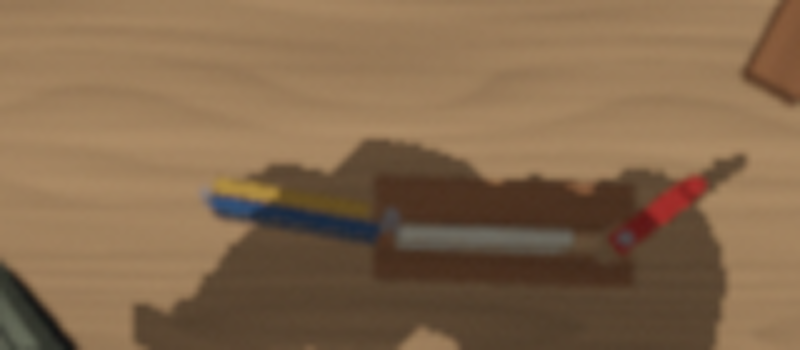

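Yellow lies parallel and tight along blue at crop (215–375, 185–235), and the latch is unmoved. Next I'll fold the pair.

Call:
carry_out:
  jaw: [0, 0, 0, 0, 0, 0, 0, 0]
  slide:
    - [0.018, 0, -0.031]
    - [0.018, 0, -0.031]
    - [0.018, 0, -0.031]
    - [0.018, 0, -0.031]
    - [0, 0.03, 0]
    - [0, 0.035, 0]
    - [0, 0.025, 0]
    - [0, 0.005, 0]
  roll: [0, 0, 0, 0, 0, 0, 0, 0]

```text
clock: 6.45
eef_pos: [0.4796, 0.0289, 0.037]
tcp_rot: [0.707, -0.002, -0.001, -0.707]
force: [-0.1, -0.2, 0.8]
opening: 0.001
```

Call:
carry_out:
  jaw: [0, 0, 0, 0, 0, 0, 0, 0]
  slide:
    - [0.02, 0, 0]
    - [0.02, 0, 0]
    - [0.016, 0, 0]
    - [0.017, 0, 0]
    - [0.018, 0, -0.006]
    - [0.017, 0, -0.008]
    - [0.014, 0, -0.012]
    - [0.013, 0, -0.014]
  roll: [0, 0, 0, 0, 0, 0, 0, 0]

```text
clock: 7.12
eef_pos: [0.6164, -0.0105, 0.0417]
tcp_rot: [-0.707, 0.0, 0.0, 0.707]
force: [-4.7, 2.0, 4.2]
opening: -0.001
```

```bash
python3 look.py
python3 - <<'E'
from h import *
c=r.capture("scene"); cv2.imwrite("pics/s3.png",cv2.resize(c["img"][120:260,150:350],None,fx=4,fy=4,interpolation=cv2.INTER_CUBIC))
E
```

```text
clock 7.1667 tcp [ 0.6184 -0.0144  0.0416] F [ 3.0176 -1.9484  4.1208]
yellow 0
blue 0
red 18 ang -0.8486511447953115 [ 0.5612 -0.2638] [ 0.5516 -0.2553] w 0.006097756631948669
```

View pics/s3.png

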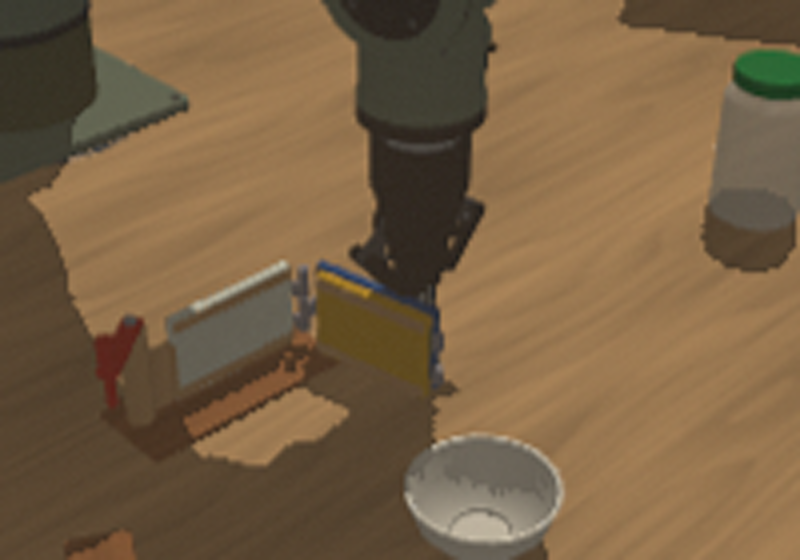

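Yellow stays tucked behind blue at crop (315–440, 265–385), at about 1.3 rad. The sweep continues.

Call:
carry_out:
  jaw: [0, 0, 0, 0, 0, 0, 0, 0]
  slide:
    - [0.009, 0, -0.017]
    - [0.005, 0, -0.019]
    - [0.002, 0, -0.019]
    - [-0.002, 0, -0.019]
    - [-0.006, 0, -0.018]
    - [-0.009, 0, -0.016]
    - [-0.01, 0, -0.011]
    - [-0.01, 0, -0.01]
  roll: [0, 0, 0, 0, 0, 0, 0, 0]

```text
clock: 7.88
eef_pos: [0.5943, -0.1389, 0.0413]
tcp_rot: [-0.707, -0.0, -0.0, 0.707]
force: [2.5, 2.3, 1.0]
opening: 0.005
```

Call:
carry_out:
  jaw: [0, 0, 0, 0, 0, 0, 0]
  slide:
    - [-0.008, 0, -0.005]
    - [-0.008, 0, -0.005]
    - [-0.005, 0, -0.003]
    - [-0.005, 0, -0.002]
    - [-0.004, 0, 0]
    - [0, 0, 0]
    - [0, 0, 0]
  roll: [0, 0, 0, 0, 0, 0, 0]

```text
clock: 8.47
eef_pos: [0.5661, -0.1537, 0.0411]
tcp_rot: [0.707, 0.001, 0.001, -0.707]
force: [8.5, -1.8, 4.7]
opening: -0.0
```

```bash
python3 look.py
python3 - <<'E'
from h import *
c=r.capture("scene"); cv2.imwrite("pics/s4.png",cv2.resize(c["img"][120:260,150:350],None,fx=4,fy=4,interpolation=cv2.INTER_CUBIC))
E
```

```text
clock 8.5167 tcp [ 0.5661 -0.1537  0.0411] F [ 9.0017 -1.2973  4.407 ]
yellow 5 ang -0.016402252218330797 [ 0.5362 -0.1198] [ 0.5356 -0.084 ] w 0.00015641161580671193
blue 24 ang -0.013292115809593196 [ 0.5483 -0.1173] [ 0.5477 -0.0737] w 0.003367650986696358
red 0
```

View pics/s4.png

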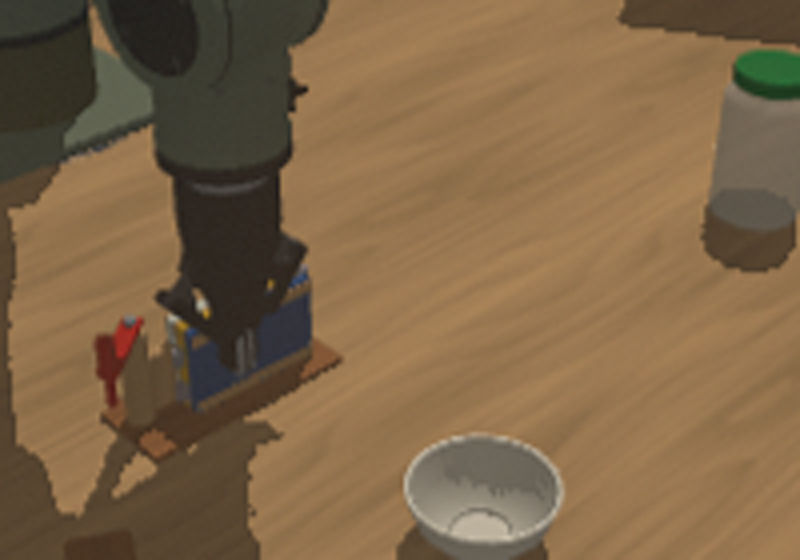

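Call:
carry_out:
  jaw: [0, 0, 0, 0]
  slide:
    - [-0.001, 0, 0]
    - [-0.001, 0, 0]
    - [0, 0, 0]
    - [0, 0, 0]
  roll: [0, 0, 0, 0]

```text
clock: 8.9
eef_pos: [0.5658, -0.1536, 0.0414]
tcp_rot: [0.707, 0.003, 0.002, -0.707]
force: [19.0, -3.2, -1.8]
opening: 0.0
```

Call:
carry_out:
  jaw: [0, 0, 0, 0, 0, 0, 0, 0]
  slide:
    - [0.01, 0, 0]
    - [0.02, 0, 0]
    - [0.02, -0.02, 0]
    - [0.01, -0.035, 0]
    - [0, -0.035, 0.02]
    - [0, -0.02, 0.03]
    - [0, 0, 0.03]
    - [0, 0, 0.02]
  roll: [0, 0, 0, 0, 0, 0, 0, 0]

```text
clock: 9.57
eef_pos: [0.6228, -0.0504, 0.1518]
tcp_rot: [-0.707, -0.001, 0.0, 0.707]
force: [-0.1, 0.6, -1.2]
opening: 0.001
```

Call:
carry_out:
  jaw: [0, 0, 0, 0, 0, 0]
  slide:
    - [0, 0, 0.03]
    - [0, 0, 0.03]
    - [0, 0, 0.03]
    - [0, 0, 0.02]
    - [0, 0, 0]
    - [0, 0, 0]
  roll: [0, 0, 0, 0, 0, 0]

```text
clock: 10.07
eef_pos: [0.6223, 0.0574, 0.1503]
tcp_rot: [0.707, 0.001, -0.001, -0.707]
force: [-0.3, -0.1, -0.4]
opening: 0.002
```

```bash
python3 look.py
python3 - <<'E'
from h import *
c=r.capture("top"); a=cv2.resize(c["img"][160:230,240:360],None,fx=5,fy=5,interpolation=cv2.INTER_CUBIC)
P,M=masks(c); p=P[M["red"]]; k=p[p[:,2]>.112]; print("knob top",k[:,:2].mean(0),len(k),k[:,2].mean())
c=r.capture("scene"); P,M=masks(c); p=P[M["red"]]; k=p[p[:,2]>.1]; print("knob side",k.mean(0),len(k))
b=cv2.resize(c["img"][170:230,165:285],None,fx=5,fy=5,interpolation=cv2.INTER_CUBIC)[:250]
cv2.imwrite("pics/t5.png",np.vstack([a,b]))
E
```

```text
clock 10.1167 tcp [0.6224 0.056  0.1502] F [ 0.1407  0.0074 -0.4592]
yellow 11 ang 0.0148561227946495 [ 0.5361 -0.1369] [ 0.5369 -0.0838] w 0.002254462868870943
blue 57 ang -0.0023981019005723417 [ 0.5484 -0.1795] [ 0.5482 -0.0737] w 0.002540613088562121
red 17 ang -0.8509041053834385 [ 0.5607 -0.2638] [ 0.5513 -0.2555] w 0.004874241868549248
knob top [ 0.55525489 -0.2589395 ] 17 0.11952925037651703
knob side [ 0.559406   -0.26518632  0.11250803] 38
```

View pics/t5.png

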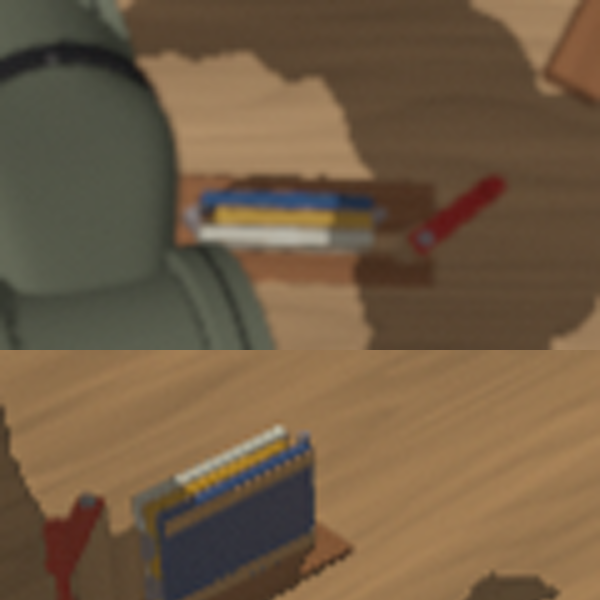

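The stack is folded with all three leaves parallel (crop (200–375, 190–245)), and the latch still points out at about 0.7 rad. Now I'll go behind the knob.

Call:
carry_out:
  jaw: [0, 0, 0, 0, 0, 0, 0, 0]
  slide:
    - [-0.005, 0, -0.02]
    - [-0.01, 0, -0.035]
    - [-0.01, 0, -0.035]
    - [-0.01, 0, -0.035]
    - [-0.01, 0, -0.035]
    - [-0.01, 0, -0.035]
    - [-0.01, 0, -0.035]
    - [-0.01, 0, -0.035]
  roll: [0, 0, 0, 0, 0, 0, 0, 0]

```text
clock: 10.88
eef_pos: [0.5466, -0.2115, 0.1504]
tcp_rot: [0.707, -0.0, 0.0, -0.707]
force: [0.0, -0.2, -0.7]
opening: -0.002
```

Call:
carry_out:
  jaw: [0, 0, 0, 0, 0, 0, 0, 0]
  slide:
    - [-0.01, 0, -0.035]
    - [-0.01, 0, -0.035]
    - [-0.002, 0, -0.011]
    - [0, 0, 0]
    - [0, 0.02, 0]
    - [0, 0.02, 0]
    - [0, 0.008, 0]
    - [0, 0, 0]
  roll: [0, 0, 0, 0, 0, 0, 0, 0]

```text
clock: 11.55
eef_pos: [0.5252, -0.2892, 0.1009]
tcp_rot: [-0.707, 0.001, 0.001, 0.708]
force: [-0.7, -0.5, -0.0]
opening: 0.0
```

```bash
python3 look.py
python3 - <<'E'
from h import *
c=r.capture("scene")
cv2.imwrite("pics/s6.png",cv2.resize(c["img"][160:260,120:260],None,fx=5,fy=5,interpolation=cv2.INTER_CUBIC))
pv=np.array([.5211,-.219]);o=[]
for th in np.arange(.7,2.5,.175):
    a=th-.018;u=np.array([np.sin(a),-np.cos(a)]);t=np.array([np.cos(a),np.sin(a)]);o.append(pv+.055*u-.020*t)
print(np.round(o,4)); print(np.round(np.diff(o,axis=0),4))
E
```

```text
clock 11.6 tcp [ 0.5258 -0.2895  0.1022] F [-0.4903 -0.2056  0.0476]
yellow 20 ang 0.006992076821375846 [ 0.5358 -0.1813] [ 0.5365 -0.0836] w 0.002190790130823379
blue 58 ang -0.007255278395201457 [ 0.5487 -0.1795] [ 0.5479 -0.0736] w 0.0026022558322338855
red 16 ang -0.9776947045258305 [ 0.5611 -0.263 ] [ 0.5501 -0.2555] w 0.005305355789635163
[[ 0.5402 -0.2743]
 [ 0.5496 -0.2701]
 [ 0.558  -0.2644]
 [ 0.5654 -0.2573]
 [ 0.5714 -0.249 ]
 [ 0.5758 -0.2398]
 [ 0.5786 -0.2299]
 [ 0.5796 -0.2197]
 [ 0.5789 -0.2095]
 [ 0.5763 -0.1996]
 [ 0.5721 -0.1903]]
[[ 0.0093  0.0042]
 [ 0.0085  0.0057]
 [ 0.0073  0.0071]
 [ 0.006   0.0083]
 [ 0.0044  0.0092]
 [ 0.0028  0.0098]
 [ 0.001   0.0102]
 [-0.0008  0.0102]
 [-0.0025  0.0099]
 [-0.0042  0.0093]]
```

View pics/s6.png

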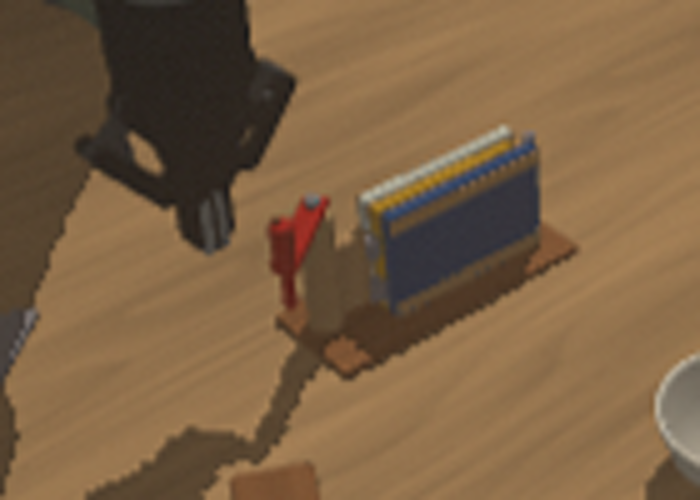

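Fingers are low enough behind the knob (crop (215,235) against the knob at (285,240)). Now the latch arc.

Call:
carry_out:
  jaw: [0, 0, 0, 0, 0, 0, 0, 0]
  slide:
    - [0.015, 0, 0.016]
    - [0.009, 0, 0.004]
    - [0.009, 0, 0.006]
    - [0.007, 0, 0.007]
    - [0.006, 0, 0.008]
    - [0.004, 0, 0.009]
    - [0.003, 0, 0.01]
    - [0.001, 0, 0.01]
  roll: [0, 0, 0, 0, 0, 0, 0, 0]

```text
clock: 12.32
eef_pos: [0.5801, -0.2188, 0.1023]
tcp_rot: [0.707, 0.0, -0.0, -0.707]
force: [0.2, -0.4, 0.0]
opening: -0.003
```

```bash
python3 look.py
python3 - <<'E'
from h import *
c=r.capture("scene")
cv2.imwrite("pics/s7.png",cv2.resize(c["img"][160:260,120:260],None,fx=5,fy=5,interpolation=cv2.INTER_CUBIC))
P,M=masks(c); p=P[M["red"]]; k=p[p[:,2]>.1]; print("knob side",k.mean(0),len(k))
E
```

```text
clock 12.3667 tcp [ 0.5803 -0.2164  0.1024] F [ 0.2301  3.5412 -0.0456]
yellow 20 ang 0.018462269455131842 [ 0.5354 -0.1808] [ 0.5372 -0.0839] w 0.002095500071583906
blue 58 ang -0.0050121840955590705 [ 0.5485 -0.1792] [ 0.548  -0.0737] w 0.002516140245586717
red 4 ang 0.2384298949803236 [ 0.5663 -0.1963] [ 0.5677 -0.1908] w 0.0013136575157585032
knob side [ 0.57721075 -0.19697624  0.11274878] 9
```

View pics/s7.png

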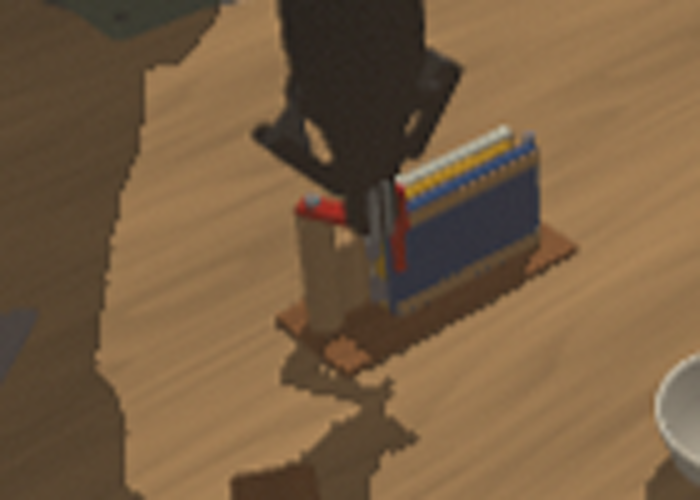

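Call:
carry_out:
  jaw: [0, 0, 0, 0, 0, 0, 0]
  slide:
    - [-0.001, 0, 0.01]
    - [-0.003, 0, 0.01]
    - [-0.004, 0, 0.009]
    - [-0.003, 0, 0.002]
    - [-0.002, 0, 0.001]
    - [0, 0, 0]
    - [0, 0, 0]
  roll: [0, 0, 0, 0, 0, 0, 0]

```text
clock: 13.0
eef_pos: [0.571, -0.1888, 0.1036]
tcp_rot: [0.708, 0.004, 0.004, -0.706]
force: [28.6, -8.7, -8.0]
opening: -0.003
```

```bash
python3 look.py
python3 - <<'E'
from h import *
c=r.capture("scene")
cv2.imwrite("pics/s8.png",cv2.resize(c["img"][160:260,120:260],None,fx=5,fy=5,interpolation=cv2.INTER_CUBIC))
P,M=masks(c); p=P[M["red"]]; k=p[p[:,2]>.1]; print("knob side",k.mean(0),len(k))
E
```

```text
clock 13.05 tcp [ 0.571  -0.1888  0.1036] F [28.1829 -8.8073 -8.1891]
yellow 13 ang 0.00048766612332920724 [ 0.5361 -0.1715] [ 0.5361 -0.0844] w 0.002326212547169442
blue 53 ang -0.01237601666610646 [ 0.5489 -0.1666] [ 0.5478 -0.0736] w 0.0024613526788372984
red 0
knob side [ 0.56154674 -0.20225415  0.11158146] 1
```

Hard contact at the stop (about 30 N). I'll back off along the push direction, rise and look.

Call:
carry_out:
  jaw: [0, 0, 0, 0, 0, 0, 0, 0]
  slide:
    - [0.006, 0, -0.004]
    - [0.015, 0, -0.012]
    - [0.015, 0, -0.012]
    - [0.005, -0.03, 0]
    - [0, -0.035, 0]
    - [0, -0.02, -0.02]
    - [0, 0, -0.035]
    - [0, 0, -0.035]
  roll: [0, 0, 0, 0, 0, 0, 0, 0]

```text
clock: 13.77
eef_pos: [0.6083, -0.3064, 0.1892]
tcp_rot: [0.708, 0.001, 0.0, -0.707]
force: [0.6, 0.4, -0.6]
opening: -0.001
```

Call:
carry_out:
  jaw: [0, 0, 0, 0, 0, 0]
  slide:
    - [-0.01, 0, -0.035]
    - [-0.01, 0, -0.03]
    - [-0.01, 0, -0.02]
    - [0, 0, 0]
    - [0, 0, 0]
    - [0, 0, 0]
  roll: [0, 0, 0, 0, 0, 0]

```text
clock: 14.27
eef_pos: [0.5782, -0.3898, 0.1873]
tcp_rot: [-0.707, -0.0, 0.0, 0.707]
force: [-0.4, -0.3, -0.1]
opening: 0.005
```

```bash
python3 look.py
python3 - <<'E'
from h import *
c=r.capture("top"); a=cv2.resize(c["img"][160:220,250:370],None,fx=5,fy=5,interpolation=cv2.INTER_CUBIC)
P,M=masks(c); p=P[M["red"]]; k=p[p[:,2]>.112]; k=k[:,:2].mean(0); d=k-[.5211,-.219]; print("knob top",k,"latch",np.arctan2(d[0],-d[1])+.018,np.hypot(*d))
for uv in [(296,132),(360,166),(375,238),(145,162)]: print(uv,P[uv[1],uv[0]])
c=r.capture("scene")
b=cv2.resize(c["img"][170:220,155:275],None,fx=5,fy=5,interpolation=cv2.INTER_CUBIC)
cv2.imwrite("pics/t9.png",np.vstack([a,b]))
E
```

```text
clock 14.3167 tcp [ 0.5785 -0.3896  0.1874] F [0.1143 0.0863 0.045 ]
yellow 12 ang 0.009368380353411627 [ 0.5356 -0.1818] [ 0.5365 -0.0837] w 0.0024202040980781047
blue 55 ang -0.0067365343446325 [ 0.5487 -0.1734] [ 0.548  -0.0737] w 0.002537230138668081
red 17 ang -0.26762748615343407 [ 0.5578 -0.1813] [ 0.5543 -0.1684] w 0.005659524374222957
knob top [ 0.55607884 -0.17461383] latch 2.492176492241485 0.05651239630752414
(296, 132) [ 0.80214476 -0.12863531  0.00907524]
(360, 166) [ 0.67372238 -0.35040685  0.04543389]
(375, 238) [ 0.42475    -0.40885278  0.00704042]
(145, 162) [0.65508114 0.37283785 0.15224685]
```

View pics/t9.png

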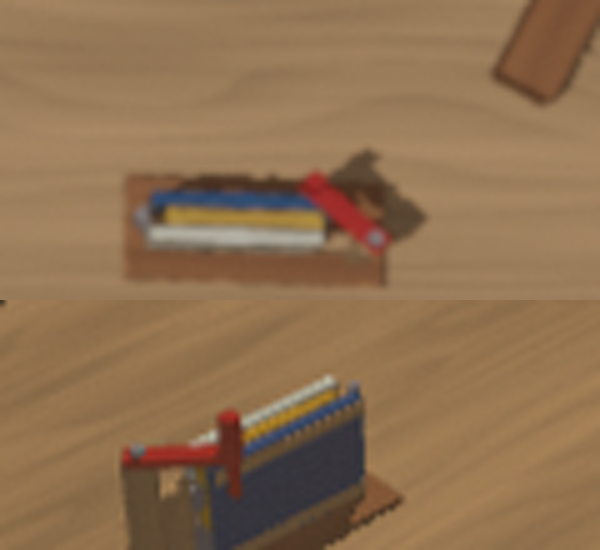

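The latch knob stands over the front of the folded blue leaf (crop (315,185)), all leaves are parallel, and the bystanders read the same as at the start. The robot is clear, so I'm handing in.

```bash
python3 -c "
from bench import r
print(r.hand_in()); s=r.state(); print(s['clock'],s['force'])"
```

```text
the job is handed in; nothing more can be done
None
the job is handed in; nothing more can be done
```

The guard is folded and latched, and I handed the job in at about 14.3 s of the 72 s allowed; the hand-in gave no verdict. With the gripper shut, I turned the yellow leaf in against the blue, swung the pair onto the white leaf, then pushed the red knob round to its stop.

**Last checks (from the final pictures):**
- **Leaves:** blue and yellow measure within about 0.03 rad of flat. The camera is too coarse to resolve that much more finely.
- **Latch:** it measures about 2.49 rad, slightly past its 2.45 stop, which is measurement error. It met firm contact of about 30 N at the stop.
- **Bystanders:** surface points on the bowl, jar, chew block and comb agree with the start to within about 4 mm (mostly in height), consistent with measurement error.
- **Robot:** it stands clear of everything, with about 0 N on the tool.

Pressing yellow home turned the blue leaf back by about 0.07 rad, well inside the limit for that step. No check failed or disagreed.

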